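Hold a glued carton in the cam clamp at full lift

ROBOT

A 7-joint arm with a two-finger parallel gripper is mounted at the origin on a cart in front of the work surface, level with it; the furniture and walls round the work are solid. World frame = base frame: x ahead of the robot, y to its left, z up, the work surface at z = 0. Lengths are in m, angles in rad, forces in N, time in s.
With the tool pointing down it reaches from about 0.35 to 0.9 m from the base axis. Payload 19.9 kg.
Tool frame: the origin (TCP) lies between the finger pads; the fingertips stand 25 mm ahead of it and the grasp point (between the pads) lies 6 mm ahead of it (bot.tip_extent is the distance from the TCP to the fingertips, in m); z points along the fingers, y is the line along which they close (so a half turn about z gives the same grasp; the last joint's range is limited). The gripper opens to 85 mm and grips with 20 to 120 N. Pads are 22 mm wide; open, the fingers measure 114 mm over their backs; the gripper's body (76 mm by 85 mm) begins 54 mm behind the grasp point. The pads swing forward as they close: fully open they stand 13 mm farther back than shut.
Start: joints at [-1.296, 0.417, -0.01, 1.614, 0.005, 1.111, -0.053], TCP at [0.194, 0.594, 0.256] pointing down, gripper open.
Joint ranges: [-2.81, 2.81], [-0.39, 2.02], [-1.27, 1.25], [0.06, 2.57], [-1.19, 4.33], [0.19, 2], [-2.82, 2.82]. Speed limits (rad/s): [1.89, 1.89, 2.39, 2.39, 3.01, 3.01, 3.01].

INTERFACE

Orientations are given as a unit quaternion [w, x, y, z].
In Python, from workcell import bot gives the robot as it stands. The module is installed in compiled form; this text tells all that it offers.
- The arm moves only by the tool carry_out, never from a script. Its argument "steps" is one flat list of numbers, 7 for each row, row after row: the shift along the world's x, y, z each as a share of 0.4 m, from -1 to 1, then the turn, a rotation vector about the world's x, y, z each as a share of 45 degrees, from -1 to 1, then the opening, from 0 (shut) to 1 (fully open). In form: [tx, ty, tz, rx, ry, rz, jaw, tx, ty, tz, rx, ry, rz, jaw, ...]. A call has 1 to 12 rows; each row shifts and turns the commanded pose from where the row before left it; what a row does not reach is not made up. A row lasts 1/12 s, in which the tool goes at most 41.7 mm and 7.16 degrees, less where a joint would pass 70% of its speed; a pose out of reach is approached as far as the arm can. A call with a number of a shift or a turn outside -1 to 1 is refused whole. A call with a gripper value outside its range is refused whole. The fingers move at their own pace and stop on an object; the grip force is fixed at half the most. Time passes only in rows, so rows that do not move let the fingers close. It gives the time, the measured TCP pose, the force, the opening and the grip force at its end, in the units of the state.
- bot.state(): the state, without advancing time (a new reading comes with each control period).
- bot.camera(name): name is "scene" or "top" or "wrist"; returns the picture (400x640x3 uint8, red, green, blue); there is no depth.
- bot.camera_info(name): a dict with "vfov" (degrees; the focal length in pixels is half the picture's height over the tangent of half this angle, whatever the lens; pixels are square), "cx", "cy" (the principal point, pixels), "distortion" ([k1, k2, p1, p2, k3] as OpenCV has them; the pictures are not rectified), "eye" and "rotation" of the camera in the world; the wrist camera has in their place "T_tool_cam" (4x4, takes a point from camera to tool coordinates, whose origin is the TCP and whose axes are the flange's). Camera axes: x right, y down, z forward; pixel columns grow to the right and rows downward; lengths in m; the calibration is good to about 2 mm. A picture is of the moment at which its call begins: read the wrist's pose just before it. camera_info takes no time and is no camera call.
- bot.sign_off(): hands the job in; it is judged then, once.
The state is a dict: "clock": time; "joint_pos": joint angles; "qvel": joint speeds; "joint_efforts": joint torques, N m; "tcp_pos": TCP position; "orientation": TCP orientation; "wrist_force": force on the tool from outside, world axes, zero at the start; "ft_torque": the same for the moment, N m; "gripper_width": opening from 0.0 (shut) to 1.0 (fully open); "grip_force": force on a finger pad.
Only numpy, scipy, OpenCV 4.12 (cv2) and the standard library are available. Lean on these libraries where they do the work, as an engineer would, in place of code of your own. Each camera call takes 0.05 s, during which the arm holds its last target. There are 200 camera calls.

TASK

The flaps of the tall brown carton have just been glued: stand it upright in the open cam clamp, between the fence and the jaw pad, square to them and in line with the fence, with the longer side of its footprint running from fence to pad, and let go of it. Then swing the clamp's lever by its knob to the cam's highest lift, where the lever points straight back away from the carton and the pad presses hardest (further on the cam eases off again, and a spring throws the lever back if it is let go). Finish while still holding the lever there with the carton clamped, and leave the other things on the bench where they are.

Things in the scene. Friction and masses are not known exactly. Their poses are not given: they have to be found in the camera images.
- carton: the tall brown cardboard carton, 63 (its x) x 74 (its y) x 93 mm high, about 0.15 kg, loose, standing on the bench to the robot's left; origin at the centre of its underside, z up. The two faces 63 mm apart (normal to its x) are the ones to grip; the two faces 74 mm apart go against fence and pad
- pocket (a point): middle of the open cam clamp's pocket, on the top face of its aluminium bed (100 mm wide, 222 mm long, 12 mm high, fixed to the bench). z up, y from the fence towards pad, jaw and cam, x across. Fence face at y = -47 mm, pad face at +47 mm when open, so the carton has 10 mm to spare at either end. The +x and -x sides are open. Clamped, the carton's middle ends at y = -10 mm
- fence (a point): middle of the face of the fence that the carton is pressed against: a dark steel block 64 mm wide, 60 mm high above the bed; axes as pocket
- pad_face (a point): middle of the face of the black rubber pad on the jaw: 64 mm wide, its top 50 mm above the bed; axes as pocket. The jaw pushes the pad 26 mm towards the fence at full lift, which slides the carton against the fence
- pivot (a point): a point on the vertical axis of the lever and cam, at the height at which the knob is gripped (92 mm above the bench), at pocket x = 0, y = +112 mm; axes as pocket
- knob_grip (a point): point to grip on the upright black knob at the lever's free end: round, 20 mm thick, 53 mm high (59 to 112 mm above the bench), turning freely on its pin; the point is on its axis, 92 mm above the bench and 105 mm from pivot. The top of the lever's bar lies 58 mm above the bench
- knob: the same knob; origin on its axis at its underside, 59 mm above the bench; its own x and y axes turn with it and mean nothing
- lever (a joint): angle of the lever, rad, growing anticlockwise from above: 0 = clamp open, lever along +x of pocket; 1.57 = highest lift, lever along +y of pocket, away from the carton; beyond it the jaw backs off, stop at 2.1. A return spring always pulls it to 0: about 3.5 N at the knob holds it at the peak, up to 6 N on the way
- pad: the sprung rubber pad, 64 x 10 x 48 mm; its origin is not on it but 47 mm from its face towards the fence, at bench height; axes as pocket. Pressing it in takes 1.5 N per mm; at full lift on the carton it gives about 6 mm
- tape_roll: bystander: roll of brown tape lying flat, 101 mm across, 49 mm high; origin at the centre of its underside
- handheld: bystander: handheld computer with a green edge lying face up, 174 x 86 x 24 mm; origin at the centre of its underside
- low_carton: bystander: lower, broader brown carton, 93 x 124 x 53 mm, beyond the clamp; origin at the centre of its underside
Not all that is in view belongs to the job. What is shaped like the carton but turquoise is not meant.

How it is judged:
On the way:
1. the carton stands upright on the bed of the open clamp between fence and pad, square to them (0.2 rad) and in line with the fence (15 mm), longer side from fence to pad, and the robot has let go of it (x of carton in the frame of pocket between -0.015 and 0.015 m and angle between the x axis of carton and the x axis of pocket, either way round below 0.2 rad and angle between carton's own z axis and vertical below 0.1 rad and y of carton in the frame of pocket between -0.014 and 0.014 m and z of carton in the frame of pocket between -0.004 and 0.006 m and contact force between each of the arm, the fingers and carton below 0.3 N and value of joint lever below 0.3 rad and linear speed of carton below 0.02 m/s), for 0.2 s.
At the end, for the whole second after the job is handed in: the fingers hold the knob with the lever at rest within 0.15 rad of the highest lift (1.57 rad); the pad presses the carton with more than 5 N; the carton stands upright (0.1 rad) on the bed against the fence, square (0.2 rad) and within 15 mm of its middle line, and the robot does not touch it (value of joint lever between 1.4208 and 1.7208 rad and velocity of joint lever between -0.1 and 0.1 rad/s and contact force between the fingers and knob above 1 N and contact force between pad and carton above 5 N and contact force between each of the fingers, the arm and carton below 0.3 N and x of carton in the frame of pocket between -0.015 and 0.015 m and angle between the x axis of carton and the x axis of pocket, either way round below 0.2 rad and angle between carton's own z axis and vertical below 0.1 rad and y of carton in the frame of pocket between -0.015 and -0.005 m and z of carton in the frame of pocket between -0.004 and 0.006 m); the arm keeps its last pose, push and grip.
It fails at once if the tape roll is moved more than 20 mm (distance of tape_roll from where it was at the start of the episode above 0.02 m).
It fails at once if the handheld computer is moved more than 20 mm (distance of handheld from where it was at the start of the episode above 0.02 m).
It fails at once if the low carton is moved more than 20 mm (distance of low_carton from where it was at the start of the episode above 0.02 m).
It fails at once if the tall carton is tipped over (angle between carton's own z axis and vertical above 0.7 rad).
It also fails if it takes over 51 s, if anything falls off the work surface, if the arm or the gripper's body presses on something with over 40 N, if the wrist force passes 120 N, or if a joint passes its speed limit or range.

## Working session

There is one attempt and no reset: what is moved stays moved. The work goes in short steps, Python scripts to look and compute and a tool call to move; the robot and the scene stay as the last step left them, time stands still between calls to the robot, and variables do not carry over. Pictures are saved under pics/ and viewed, at most 10 in all, crops included, and the job is handed in when it is done.

Besides the shell and the picture viewer there is one more tool, called after "Request:" as name(argument=value, ...) on one line, values as JSON. carry_out: Moves the arm, as the interface text tells. Shift numbers are shares of 0.4 m and turn numbers shares of 45 degrees, none past 1 either way. Its arguments: {"type":"object","properties":{"steps":{"type":"array"}},"required":["steps"]}

```bash
mkdir -p pics
cat > h.py <<'E'
import numpy as np, cv2
from scipy.spatial.transform import Rotation as R
from workcell import bot
def cam(name, state=None):
    i=bot.camera_info(name); f=200/np.tan(np.radians(i['vfov'])/2)
    K=np.array([[f,0,i['cx']],[0,f,i['cy']],[0,0,1]]); D=np.array(i['distortion'],float)
    if 'eye' in i: return K,D,np.array(i['eye']),np.array(i['rotation'])
    T=np.array(i['T_tool_cam']); q=state['orientation']; Rt=R.from_quat([q[1],q[2],q[3],q[0]]).as_matrix()
    return K,D,np.array(state['tcp_pos'])+Rt@T[:3,3],Rt@T[:3,:3]
def rays(c,px):
    K,D,e,Rm=c; u=cv2.undistortPoints(np.array(px,float).reshape(-1,1,2),K,D).reshape(-1,2)
    return np.c_[u,np.ones(len(u))]@Rm.T
def plane(c,px,z):
    d=rays(c,px); return c[2]+d*((z-c[2][2])/d[:,2])[:,None]
def tri(c1,p1,c2,p2):
    A=np.zeros((3,3));b=np.zeros(3)
    L=[(c[2],rays(c,[p])[0]) for c,p in((c1,p1),(c2,p2))]
    for e,d in L:
        d=d/np.linalg.norm(d);M=np.eye(3)-np.outer(d,d);A+=M;b+=M@e
    X=np.linalg.solve(A,b); return X,[np.linalg.norm(np.cross(X-e,d/np.linalg.norm(d))) for e,d in L]
def proj(c,P):
    K,D,e,Rm=c; return cv2.projectPoints(np.array(P,float).reshape(-1,1,3),Rm.T,-Rm.T@e,K,D)[0].reshape(-1,2)
def save(n,im): cv2.imwrite(f'pics/{n}.png',im[:,:,::-1])
E
python3 - <<'E'
from h import *
s=bot.state(); print(s)
for n in('scene','top','wrist'):
    im=bot.camera(n); save(n+'0',im); np.save(n+'0.npy',im); c=cam(n,s); print(n,bot.camera_info(n))
E
```

```text
{'clock': 0.0, 'joint_pos': array([-1.29649645,  0.41794187, -0.01027987,  1.6141664 ,  0.0047192 ,
        1.11071399, -0.05301563]), 'qvel': array([ 0.00125257,  0.00047632,  0.00099053, -0.00093494, -0.00044999,
       -0.00119698,  0.00140675]), 'joint_efforts': array([-4.47196335e-04, -8.64458370e+01,  6.78945556e-01, -4.34919727e+01,
        1.92081736e-02,  7.19899224e-03,  1.00928326e-04]), 'tcp_pos': array([0.19403775, 0.59378351, 0.25568367]), 'orientation': array([-3.64589429e-05,  1.57254480e-01,  9.87557930e-01, -6.02335595e-04]), 'wrist_force': array([-0.48866762, -0.46912037,  0.50129412]), 'ft_torque': array([-0.01321532,  0.07498608,  0.03611314]), 'grip_force': 0.0, 'gripper_width': 0.9984271775444069}
scene {'vfov': 44.5632064512193, 'cx': 316.3254090521934, 'cy': 205.98244304746467, 'distortion': array([0.02523771, 0.        , 0.        , 0.        , 0.        ]), 'eye': array([-0.17695785, -0.57459085,  0.93821206]), 'rotation': array([-0.39694029,  0.84316727, -0.33255311,  0.14462293])}
top {'vfov': 57.327169232576914, 'cx': 322.10049509845794, 'cy': 204.13177802055262, 'distortion': array([0.00152435, 0.        , 0.        , 0.        , 0.        ]), 'eye': array([0.41884512, 0.16296338, 1.07214928]), 'rotation': array([-0.03423943,  0.709352  , -0.70360372,  0.02427353])}
wrist {'vfov': 68.44307076609414, 'cx': 319.77459783932864, 'cy': 202.8255598985964, 'distortion': array([-0.05305183,  0.        ,  0.        ,  0.        ,  0.        ]), 'T_tool_cam': array([[-5.24479351e-04, -9.51499518e-01, -3.07649788e-01,
         7.92596000e-02],
       [ 9.99999579e-01, -2.67295641e-04, -8.78100576e-04,
         1.78542195e-03],
       [ 7.53278827e-04, -3.07650119e-01,  9.51499257e-01,
        -1.17908856e-01],
       [ 0.00000000e+00,  0.00000000e+00,  0.00000000e+00,
         1.00000000e+00]])}
```

```bash
sed -i "s/np.array(i\['eye'\]),np.array(i\['rotation'\])/np.array(i['eye']),R.from_quat(np.roll(i['rotation'],-1)).as_matrix()/" h.py
python3 - <<'E'
from h import *
for n in('scene','top','wrist'):
    s=bot.state(); c=cam(n,s); print(n,plane(c,[(320,200),(500,200),(320,300)],0).round(3).tolist())
E
```

```text
scene [[0.591, 0.275, 0.0], [0.978, -0.098, 0.0], [0.331, -0.006, 0.0]]
top [[0.52, 0.185, 0.0], [0.524, -0.341, 0.0], [0.231, 0.182, 0.0]]
wrist [[0.23, 0.584, 0.0], [0.306, 0.816, 0.0], [0.38, 0.535, 0.0]]
```

View pics/scene0.png

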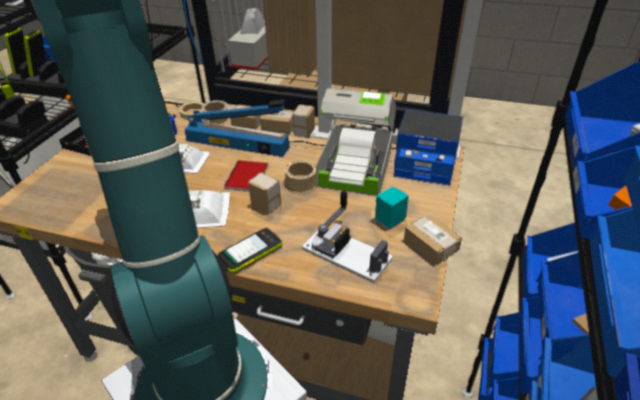

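View pics/top0.png

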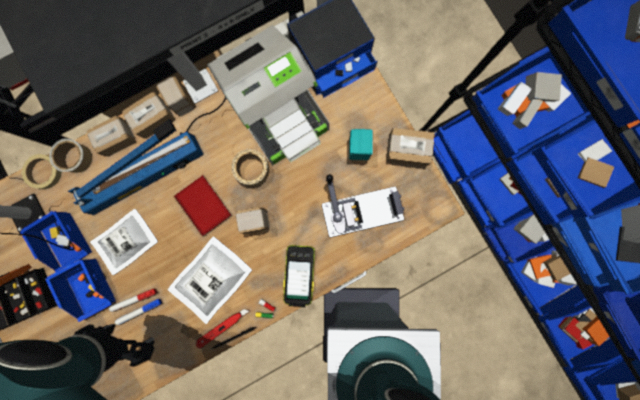

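The scene picture shows the tall brown carton at (265,193), the clamp around (345,250) with its knob at (343,200), and the handheld at (252,250).

Possible mistakes, with their pixels in the top picture:
- tall carton at (252,222)
- turquoise box at (361,145)
- low carton at (411,147)
- cartons at the back at (107,133), (146,112) and (175,95)

By the description I choose (252,222). One close crop of both views will check that.

Run:
```python
import numpy as np,cv2
t=np.load('top0.npy')[165:255,225:425]; s=np.load('scene0.npy')[165:285,240:400]
t=cv2.resize(t,None,fx=4,fy=4,interpolation=cv2.INTER_CUBIC)[:, :800]
cv2.imwrite('pics/crop_t.png',t[:,:,::-1])
s=cv2.resize(s,None,fx=5,fy=5,interpolation=cv2.INTER_CUBIC)
cv2.imwrite('pics/crop_s.png',s[:,:,::-1])
```

```text
(no output)
```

View pics/crop_t.png

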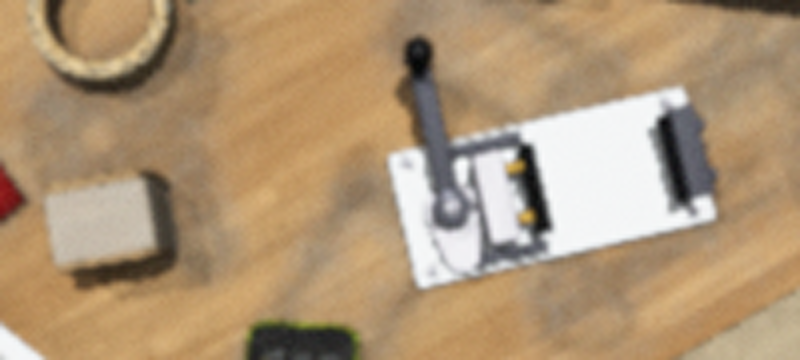

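View pics/crop_s.png

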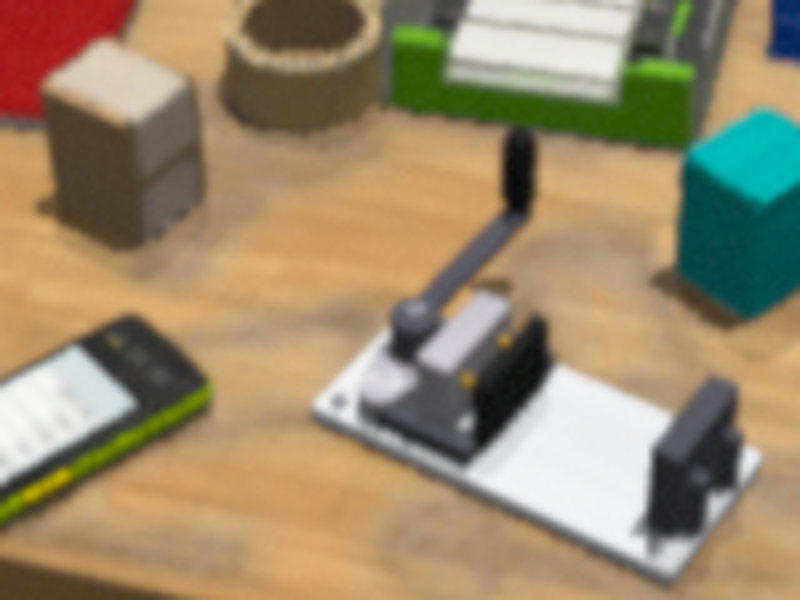

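The crops confirm the tall carton, left of the clamp. In the top crop its top face has corners (45,195), (148,178), (160,250), (58,270). The bed corners are (388,152), (685,88), (716,218), (418,288). The lever points to +x with the knob top at (418,48), and the pivot cap is at (450,206). In the scene crop the carton top corners are (42,88), (110,38), (197,80), (133,125).

```bash
cat > m1.py <<'E'
from h import *
t=cam('top');s=cam('scene')
T=lambda p:(np.array(p,float)+.5)/4-.5+[225,165]
S=lambda p:(np.array(p,float)+.5)/5-.5+[240,165]
names=['c_backleft','c_backright','c_frontright','c_frontleft','knobtop','bedleft','bedright(near)','fence_top_a','pivotcap']
tp=[(45,195),(148,178),(160,250),(58,270),(418,48),(418,288),(716,218),(676,108),(450,206)]
sp=[(110,38),(197,80),(133,125),(42,88),(520,135),(314,405),(668,578),(722,382),(413,312)]
for n,a,b in zip(names,tp,sp):
    X,e=tri(t,T(a),s,S(b)); print(n,X.round(3),np.round(e,3))
b=plane(t,T([(388,152),(685,88),(716,218),(418,288)]),.012)[:,:2]
print('bed',b.round(3),np.linalg.norm(b-np.roll(b,-1,0),axis=1).round(3))
c=plane(t,T(tp[:4]),.093)[:,:2]; print('carton',c.round(3),np.linalg.norm(c-np.roll(c,-1,0),axis=1).round(3),c.mean(0))
c=plane(s,S(sp[:4]),.093)[:,:2]; print('carton S',c.round(3),np.linalg.norm(c-np.roll(c,-1,0),axis=1).round(3),c.mean(0))
ex=(b[0]+b[1]-b[2]-b[3]);print('yaw x',np.degrees(np.arctan2(ex[1],ex[0])), 'ctr',b.mean(0)); ey=b[0]+b[3]-b[1]-b[2];print('y',np.degrees(np.arctan2(ey[1],ey[0])))
E
python3 m1.py
```

```text
c_backleft [0.476 0.406 0.094] [0.003 0.003]
c_backright [0.487 0.338 0.094] [0.003 0.003]
c_frontright [0.437 0.33  0.092] [0. 0.]
c_frontleft [0.424 0.399 0.088] [0.001 0.001]
knobtop [0.573 0.158 0.109] [0.001 0.001]
bedleft [0.414 0.156 0.012] [0.002 0.002]
bedright(near) [ 0.465 -0.058  0.009] [0.001 0.001]
fence_top_a [ 0.539 -0.02   0.069] [0.001 0.001]
pivotcap [0.47  0.135 0.058] [0.001 0.001]
bed [[ 0.511  0.18 ]
 [ 0.56  -0.036]
 [ 0.465 -0.058]
 [ 0.413  0.157]] [0.221 0.097 0.221 0.101]
carton [[0.473 0.409]
 [0.485 0.34 ]
 [0.437 0.33 ]
 [0.423 0.399]] [0.07  0.049 0.07  0.051] [0.45472756 0.36937083]
carton S [[0.479 0.405]
 [0.49  0.337]
 [0.437 0.329]
 [0.421 0.393]] [0.068 0.053 0.066 0.059] [0.45676666 0.36600803]
yaw x 12.88298124597617 ctr [0.4871268  0.06081928]
y 103.15435266626929
```

Request:
carry_out(steps=[0.06,-0.051,0,0,0,-0.12,1,0.06,-0.051,0,0,0,-0.12,1,0.06,-0.051,0,0,0,-0.12,1,0.06,-0.051,0,0,0,-0.12,1,0.06,-0.051,0,0,0,-0.12,1,0.06,-0.051,0,0,0,-0.12,1,0.06,-0.051,0,0,0,-0.12,1,0.06,-0.051,0,0,0,-0.12,1,0.06,-0.051,0,0,0,-0.12,1,0.06,-0.051,0,0,0,-0.12,1,0.06,-0.051,0,0,0,-0.12,1,0,0,0,0,0,0,1])

```text
clock: 1.15
tcp_pos: [0.4626, 0.3646, 0.2563]
orientation: [0.001, 0.631, 0.776, -0.0]
wrist_force: [1.5, -1.1, -1.1]
gripper_width: 1.0
grip_force: 0.0
```

```bash
cat > w.py <<'E'
import sys
from h import *
n=sys.argv[1]; s=bot.state(); im=bot.camera('wrist'); save(n,im); np.save(n+'.npy',im)
import pickle; pickle.dump(s,open(n+'.pkl','wb'))
q=s['orientation'];Rt=R.from_quat([q[1],q[2],q[3],q[0]]).as_matrix()
print(s['clock'],s['tcp_pos'],'tool y yaw',np.degrees(np.arctan2(Rt[1,1],Rt[0,1])),Rt[:,2].round(4),s['qvel'].round(3).max())
E
python3 w.py w1
```

```text
1.15 [0.46257349 0.36461778 0.25629091] tool y yaw 11.749203455782531 [ 0.0017 -0.0019 -1.    ] 0.045
```

View pics/w1.png

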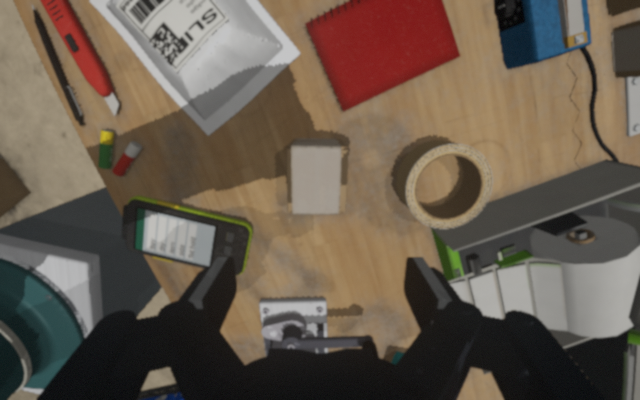

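The wrist picture shows the carton top at about (290–341, 145–214). The tape roll at (445,183) and the handheld at (190,232) are both clear of the fingers' path. Next I measure it with a mask.

```bash
cat > mc.py <<'E'
from h import *; import pickle,sys
im=np.load('w1.npy'); s=pickle.load(open('w1.pkl','rb')); c=cam('wrist',s)
hsv=cv2.cvtColor(im,cv2.COLOR_RGB2HSV)
print(hsv[180,300:350:4].tolist(), hsv[135:225:6,315].tolist())
top=hsv[150:210,297:333].reshape(-1,3); print(top.mean(0),top.std(0))
roi=np.zeros(im.shape[:2],np.uint8); roi[135:225,275:352]=1
m=((abs(hsv[...,2].astype(int)-np.median(top[:,2]))<22)&(hsv[...,1]<np.median(top[:,1])+22)&(roi>0)).astype(np.uint8)
m=cv2.morphologyEx(m,cv2.MORPH_OPEN,np.ones((5,5)))
k=max(cv2.findContours(m,0,2)[0],key=cv2.contourArea); r=cv2.minAreaRect(k); print(r)
b=cv2.boxPoints(r); 
X=plane(c,b,.093); print(X.round(4), np.linalg.norm(X-np.roll(X,-1,0),axis=1).round(4), X.mean(0).round(4))
d=X[1]-X[0]; print([np.degrees(np.arctan2(*(X[i+1]-X[i])[1::-1])).round(1) for i in range(3)])
E
python3 mc.py
```

```text
[[17, 30, 159], [17, 30, 159], [17, 33, 160], [17, 32, 159], [17, 30, 160], [17, 32, 160], [17, 32, 160], [17, 32, 159], [16, 30, 160], [17, 32, 159], [17, 54, 128], [17, 89, 92], [16, 92, 127]] [[15, 109, 89], [18, 56, 78], [17, 34, 141], [17, 29, 159], [18, 29, 159], [17, 30, 159], [18, 29, 159], [17, 30, 160], [17, 29, 160], [18, 29, 159], [17, 30, 161], [17, 30, 161], [16, 30, 161], [17, 39, 149], [16, 78, 150]]
[ 16.88148148  30.82685185 159.89027778] [0.64537502 1.42744958 1.13834591]
((316.0, 180.0), (66.0, 48.0), 90.0)
[[0.4283 0.4033 0.093 ]
 [0.4729 0.4125 0.093 ]
 [0.4878 0.3476 0.093 ]
 [0.4399 0.3377 0.093 ]] [0.0455 0.0666 0.0488 0.0666] [0.4572 0.3753 0.093 ]
[np.float64(11.7), np.float64(-77.1), np.float64(-168.3)]
```

Run:
```python
from h import *; import pickle
s=cam('scene'); S=lambda p:(np.array(p,float)+.5)/5-.5+[240,165]
for z,p in((0,[(62,222),(127,246),(202,193)]),(.093,[(42,88),(133,125),(197,80)]),(.047,[(52,160),(140,185),(205,145)])):
    X=plane(s,S(p),z); print(z,X.round(3).tolist(),np.linalg.norm(np.diff(X,axis=0),axis=1))
im=np.load('w1.npy'); a=cv2.resize(im[125:235,260:370],None,fx=5,fy=5,interpolation=cv2.INTER_CUBIC)
b=cv2.resize(np.load('scene0.npy')[165:220,242:287],None,fx=5*2,fy=10,interpolation=cv2.INTER_CUBIC)[:,:250*2]
o=np.zeros((600,800,3),np.uint8); o[:550,:550]=a; o[:250+25,550:800]=cv2.resize(b,(250,275))
save('cw',o)
```

```text
0 [[0.416, 0.384, 0.0], [0.431, 0.34, 0.0], [0.494, 0.347, 0.0]] [0.04653372 0.06327118]
0.093 [[0.421, 0.393, 0.093], [0.437, 0.329, 0.093], [0.49, 0.337, 0.093]] [0.06570659 0.05309647]
0.047 [[0.416, 0.385, 0.047], [0.439, 0.332, 0.047], [0.49, 0.334, 0.047]] [0.05849124 0.05053267]
```

View pics/cw.png

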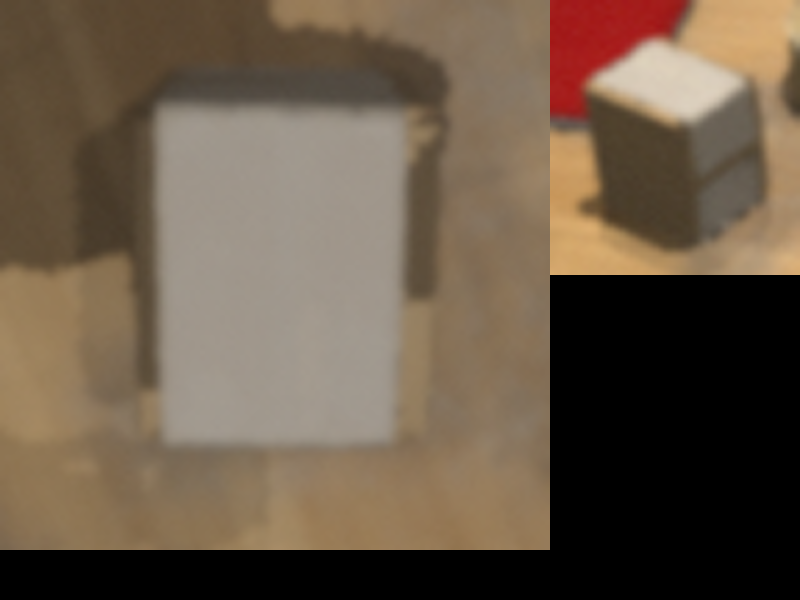

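The crop shows the carton's light top face with the sides bulging slightly outwards below it. It is square to the gripper, and three views put its centre at about (0.457, 0.371). Next: descend and grip.

Request:
carry_out(steps=[-0.014,0.016,-0.068,0,0,0,1,0,0,-0.068,0,0,0,1,0,0,-0.068,0,0,0,1,0,0,-0.068,0,0,0,1,0,0,-0.068,0,0,0,1,0,0,-0.068,0,0,0,1,0,0,-0.068,0,0,0,1,0,0,0,0,0,0,1])

```text
clock: 1.87
tcp_pos: [0.4497, 0.3751, 0.0612]
orientation: [-0.001, 0.625, 0.781, -0.003]
wrist_force: [-1.9, -1.1, -0.1]
gripper_width: 0.998
grip_force: 0.0
```

Request:
carry_out(steps=[0,0,0,0,0,0,0,0,0,0,0,0,0,0,0,0,0,0,0,0,0,0,0,0,0,0,0,0,0,0,0,0,0,0,0])

```text
clock: 2.28
tcp_pos: [0.4531, 0.3769, 0.0677]
orientation: [-0.0, 0.626, 0.78, 0.001]
wrist_force: [-0.6, 0.3, 9.7]
gripper_width: 0.732
grip_force: 66.8
```

```bash
cat > m2.py <<'E'
from h import *
t=cam('top');s=cam('scene')
T=lambda p:(np.array(p,float)+.5)/4-.5+[225,165]
S=lambda p:(np.array(p,float)+.5)/5-.5+[240,165]
a=np.radians(13); ex=np.array([np.cos(a),np.sin(a)]); ey=np.array([-ex[1],ex[0]])
def loc(n,X,o=np.array([.4952,.026])): print(n,X.round(4),'pocket',np.c_[(X[:,:2]-o)@ex,(X[:,:2]-o)@ey].round(4).tolist())
loc('fence top edge T',plane(t,T([(672,108),(692,208)]),.072))
loc('fence foot T',plane(t,T([(655,110),(680,208)]),.012))
loc('pad top T',plane(t,T([(533,145),(549,230)]),.062))
loc('pad top S',plane(s,S([(547,318),(478,398)]),.062))
loc('pad bottom S',plane(s,S([(548,375),(475,448)]),.014))
loc('pivot T',plane(t,T([(450,206)]),.06))
loc('knob top T',plane(t,T([(418,48)]),.112)); loc('knob top S',plane(s,S([(520,133)]),.112)); 
im=np.load('top0.npy'); hsv=cv2.cvtColor(im,cv2.COLOR_RGB2HSV)
m=((hsv[...,2]>190)&(hsv[...,1]<30)).astype(np.uint8); m[:,:318]=0;m[:,415:]=0;m[:183]=0;m[242:]=0
k=max(cv2.findContours(m,0,2)[0],key=cv2.contourArea); r=cv2.minAreaRect(k);print(r)
b=plane(t,cv2.boxPoints(r),.012); loc('bed rect',b); loc('c',b.mean(0)[None]); e=b[1]-b[0];e2=b[2]-b[1];print(np.degrees(np.arctan2(e[1],e[0])),np.degrees(np.arctan2(e2[1],e2[0])))
print(plane(t,[r[0],],.012)); X,e=tri(t,T((418,48)),s,S((520,133)));print('knobtop',X)
E
python3 m2.py
```

```text
fence top edge T [[ 0.5377 -0.0158  0.072 ]
 [ 0.4691 -0.0289  0.072 ]] pocket [[0.032, -0.0503], [-0.0377, -0.0476]]
fence foot T [[ 0.5432 -0.0142  0.012 ]
 [ 0.4721 -0.0317  0.012 ]] pocket [[0.0378, -0.0499], [-0.0355, -0.0511]]
pad top T [[0.5124 0.0786 0.062 ]
 [0.4537 0.0675 0.062 ]] pocket [[0.0286, 0.0474], [-0.0311, 0.0498]]
pad top S [[0.5157 0.0793 0.062 ]
 [0.4474 0.0613 0.062 ]] pocket [[0.0319, 0.0473], [-0.0386, 0.0452]]
pad bottom S [[0.5215 0.0827 0.014 ]
 [0.4544 0.0705 0.014 ]] pocket [[0.0383, 0.0493], [-0.0298, 0.0525]]
pivot T [[0.4698 0.1357 0.06  ]] pocket [[-0.0001, 0.1126]]
knob top T [[0.5717 0.1589 0.112 ]] pocket [[0.1044, 0.1123]]
knob top S [[0.5715 0.1565 0.112 ]] pocket [[0.1037, 0.11]]
((377.6471252441406, 207.5882568359375), (34.92512893676758, 44.62655258178711), 75.96376037597656)
bed rect [[ 0.531   0.0922  0.012 ]
 [ 0.5636 -0.0337  0.012 ]
 [ 0.4651 -0.0573  0.012 ]
 [ 0.4328  0.0676  0.012 ]] pocket [[0.0497, 0.0564], [0.0532, -0.0736], [-0.0481, -0.0744], [-0.0514, 0.0545]]
c [[0.4981 0.0172 0.012 ]] pocket [[0.0008, -0.0093]]
-75.48075167927784 -166.50326767517464
[[0.49790555 0.01714705 0.012     ]]
knobtop [0.57254619 0.15842716 0.11021593]
```

Request:
carry_out(steps=[0,0,0.05,0,0,0,0,0,0,0.08,0,0,0,0,0,0,0.08,0,0,0,0,0,0,0.05,0,0,0,0])

```text
clock: 2.62
tcp_pos: [0.4531, 0.3765, 0.1737]
orientation: [0.0, 0.626, 0.78, 0.002]
wrist_force: [-0.9, 0.3, -1.2]
gripper_width: 0.729
grip_force: 66.3
```

Request:
carry_out(steps=[0.01,-0.05,0.01,0,0,0.01,0,0.01,-0.086,0,0,0,0,0,0.01,-0.096,0,0,0,0,0,0.01,-0.096,0,0,0,0,0,0.01,-0.096,0,0,0,0,0,0.01,-0.096,0,0,0,0,0,0.01,-0.096,0,0,0,0,0,0.01,-0.096,0,0,0,0,0,0.01,-0.086,0,0,0,0,0,0.01,-0.056,0,0,0,0,0,0,-0.01,0,0,0,0,0,0,0,0,0,0,0,0])

```text
clock: 3.62
tcp_pos: [0.4926, 0.0291, 0.1746]
orientation: [0.0, 0.624, 0.782, 0.0]
wrist_force: [-0.2, -0.4, -1.2]
gripper_width: 0.728
grip_force: 66.4
```

```bash
python3 w.py w2
```

```text
3.6167 [0.49264335 0.02908581 0.1746212 ] tool y yaw 12.797844041602517 [ 9.e-04  3.e-04 -1.e+00] 0.007
```

View pics/w2.png

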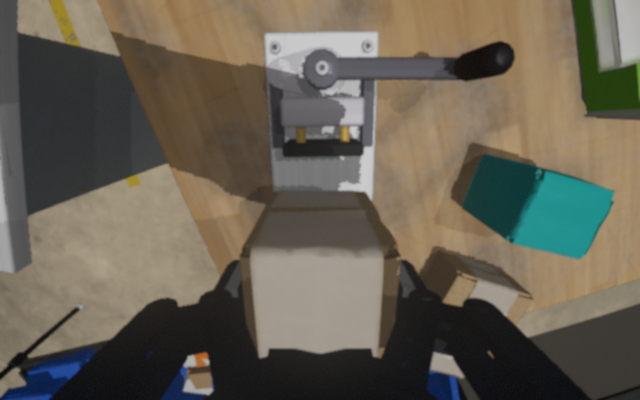

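The held carton's top face spans rows 253–353 and its far bottom edge is near row 193. The pad's top front edge is at row 155, columns 283–363. The pivot is at (322,68) and the knob top at (500,55).

Run:
```python
from h import *; import pickle
s=pickle.load(open('w2.pkl','rb')); c=cam('wrist',s)
a=np.radians(13); ex=np.array([np.cos(a),np.sin(a)]); ey=np.array([-ex[1],ex[0]]); o=np.array([.4952,.026])
print('tcp',(s['tcp_pos'][:2]-o)@np.c_[ex,ey])
for n,p,z in(('top far',[(250,253),(385,253)],.2),('top near',[(258,353),(383,353)],.2),('bot far',[(275,193),(367,193)],.107),('pad top',[(283,156),(363,156)],.062),('pivot cap',[(322,68)],.06),('knob top',[(500,52)],.112),('bed corner',[(265,33),(377,33)],.012)):
    X=plane(c,p,z)[:,:2]; print(n,((X-o)@np.c_[ex,ey]).round(4).tolist())
```

```text
tcp [-0.00179697  0.00358185]
top far [[-0.0259, 0.0357], [0.0216, 0.0355]]
top near [[-0.0265, -0.0096], [0.024, -0.0099]]
bot far [[-0.0306, 0.0309], [0.0298, 0.0307]]
pad top [[-0.03, 0.0482], [0.0329, 0.048]]
pivot cap [[0.0008, 0.1124]]
knob top [[0.1022, 0.1158]]
bed corner [[-0.0477, 0.1469], [0.0486, 0.1466]]
```

Request:
carry_out(steps=[0.003,0.011,0,0,0,0,0,0,0,-0.05,0,0,0,0,0,0,-0.05,0,0,0,0,0,0,-0.05,0,0,0,0,0,0,-0.05,0,0,0,0,0,0,-0.02,0,0,0,0,0,0,-0.01,0,0,0,0,0,0,0,0,0,0,0,0,0,0,0,0,0,0])

```text
clock: 4.42
tcp_pos: [0.4941, 0.0354, 0.0826]
orientation: [0.0, 0.623, 0.783, 0.0]
wrist_force: [-0.1, -0.6, -1.0]
gripper_width: 0.73
grip_force: 66.4
```

Request:
carry_out(steps=[0,-0.003,-0.004,0,0,0,0,0,0,-0.003,0,0,0,0,0,0,0,0,0,0,0,0,0,0,0,0,0,0])

```text
clock: 4.75
tcp_pos: [0.4942, 0.0337, 0.0797]
orientation: [0.0, 0.623, 0.782, 0.0]
wrist_force: [0.8, 0.5, 6.0]
gripper_width: 0.734
grip_force: 66.9
```

Contact with the bed, 7 N upwards. Next: open, then rise straight up.

Request:
carry_out(steps=[0,0,0,0,0,0,1,0,0,0,0,0,0,1,0,0,0,0,0,0,1,0,0,0,0,0,0,1,0,0,0,0,0,0,1,0,0,0.03,0,0,0,1,0,0,0.07,0,0,0,1,0,0,0.09,0,0,0,1,0,0,0.09,0,0,0,1,0,0,0.09,0,0,0,1,0,0,0.05,0,0,0,1,0,0,0,0,0,0,1])

```text
clock: 5.75
tcp_pos: [0.4953, 0.0338, 0.2513]
orientation: [0.002, 0.623, 0.782, 0.003]
wrist_force: [0.4, -0.2, 1.2]
gripper_width: 0.999
grip_force: 0.0
```

```bash
python3 w.py w3
```

```text
5.75 [0.49530736 0.03376314 0.25133336] tool y yaw 12.947401958724985 [ 0.006   0.0018 -1.    ] 0.063
```

View pics/w3.png

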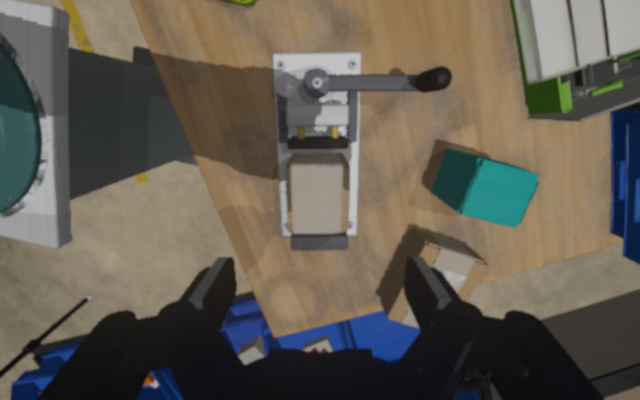

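Run:
```python
from h import *; import pickle
s=pickle.load(open('w3.pkl','rb')); c=cam('wrist',s); im=np.load('w3.npy')
a=np.radians(13); ex=np.array([np.cos(a),np.sin(a)]); ey=np.array([-ex[1],ex[0]]); o=np.array([.4952,.026])
g=cv2.cvtColor(im,cv2.COLOR_RGB2GRAY); print('col319',g[140:255,319].tolist()); print('row200',g[200,280:362].tolist())
for n,p,z in(('far',[(292,163),(346,163)],.105),('near',[(292,235),(347,235)],.105),('fence top',[(292,235),(347,235)],.072),('pad',[(289,148),(347,148)],.062),('pivot cap',[(317,82)],.06),('knob top',[(440,75)],.112)):
    X=plane(c,p,z)[:,:2]; print(n,((X-o)@np.c_[ex,ey]).round(4).tolist(),X.round(4).tolist())
```

```text
col319 [34, 36, 33, 38, 37, 36, 35, 38, 53, 72, 84, 85, 80, 75, 72, 70, 70, 73, 75, 74, 75, 75, 81, 93, 110, 124, 135, 146, 149, 150, 151, 151, 150, 151, 151, 152, 151, 151, 151, 151, 150, 150, 149, 150, 150, 150, 151, 150, 151, 150, 150, 150, 150, 151, 151, 151, 151, 151, 151, 151, 151, 151, 150, 150, 150, 150, 150, 150, 151, 150, 151, 151, 151, 151, 151, 151, 151, 151, 151, 150, 150, 150, 150, 151, 150, 151, 151, 151, 151, 151, 150, 151, 143, 119, 84, 59, 59, 69, 73, 77, 76, 76, 76, 76, 74, 76, 78, 79, 82, 88, 102, 114, 119, 120, 120]
row200 [132, 155, 167, 171, 169, 161, 138, 106, 84, 80, 92, 116, 134, 145, 149, 150, 149, 150, 150, 150, 150, 150, 150, 150, 150, 150, 150, 149, 150, 149, 149, 150, 148, 149, 149, 150, 150, 150, 150, 151, 152, 152, 153, 152, 152, 152, 152, 151, 151, 151, 151, 151, 152, 151, 151, 151, 151, 151, 151, 149, 146, 140, 135, 131, 130, 129, 129, 131, 141, 164, 182, 193, 194, 194, 194, 190, 176, 151, 128, 119, 116, 117]
far [[-0.0219, 0.0406], [0.027, 0.0404]] [[0.4647, 0.0606], [0.5124, 0.0715]]
near [[-0.0241, -0.0304], [0.0298, -0.0307]] [[0.4786, -0.0091], [0.5312, 0.0028]]
fence top [[-0.0273, -0.0452], [0.0334, -0.0455]] [[0.4788, -0.0242], [0.538, -0.0108]]
pad [[-0.0284, 0.0486], [0.0318, 0.0484]] [[0.4566, 0.067], [0.5153, 0.0804]]
pivot cap [[0.0009, 0.113]] [[0.4707, 0.1363]]
knob top [[0.1022, 0.115]] [[0.5689, 0.161]]
```

The carton stands released at pocket x of about +2 mm and y of about +4 mm, square and within limits. The measured knob is at about (0.572, 0.159). I go above it with the jaw half open, clear of the printer.

Request:
carry_out(steps=[0.038,0.062,0,0,0,0,0.55,0.038,0.062,0,0,0,0,0.55,0.038,0.062,0,0,0,0,0.55,0.038,0.062,0,0,0,0,0.55,0.038,0.062,0,0,0,0,0.55,0,0,-0.07,0,0,0,0.55,0,0,-0.07,0,0,0,0.55,0,0,-0.07,0,0,0,0.55,0,0,-0.05,0,0,0,0.55,0,0,0,0,0,0,0.55,0,0,0,0,0,0,0.55])

```text
clock: 6.72
tcp_pos: [0.569, 0.1572, 0.1419]
orientation: [-0.001, 0.623, 0.782, -0.001]
wrist_force: [0.3, 0.3, 0.5]
gripper_width: 0.551
grip_force: 0.0
```

```bash
python3 w.py w4
```

```text
6.7167 [0.56903148 0.15723644 0.1419458 ] tool y yaw 12.940667062893997 [-0.0027 -0.0014 -1.    ] 0.015
```

View pics/w4.png

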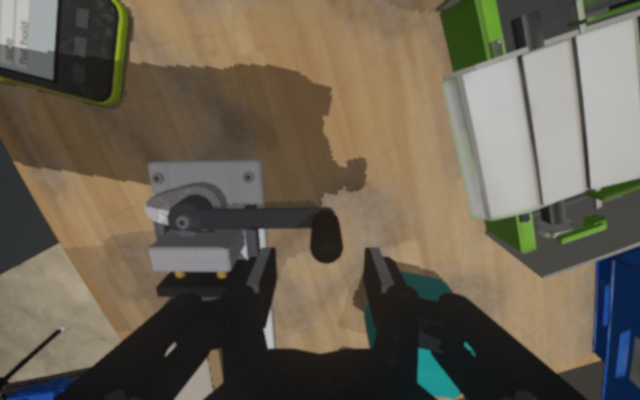

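The knob top is at about (327,248), between the fingers. The turquoise box is behind the right finger, so I check its nearest corner before descending.

Run:
```python
from h import *; import pickle
s=pickle.load(open('w4.pkl','rb')); c=cam('wrist',s); a=np.radians(13); ex=np.array([np.cos(a),np.sin(a)]); ey=np.array([-ex[1],ex[0]]); B=np.c_[ex,ey]
tc=s['tcp_pos'][:2]
f=lambda X:((X[:,:2]-tc)@B).round(4).tolist()
print('knob top rel tcp (x\',y\')',f(plane(c,[(327,250)],.112)),'knob base',f(plane(c,[(324,212)],.059)))
for n,cc in(('top0',cam('top')),('w3',cam('wrist',pickle.load(open('w3.pkl','rb'))))):
    im=np.load(n+'.npy'); h=cv2.cvtColor(im,cv2.COLOR_RGB2HSV); m=cv2.inRange(h,(80,120,125),(100,255,255))
    k=max(cv2.findContours(m,0,2)[0],key=cv2.contourArea); r=cv2.minAreaRect(k); print(n,r)
    for z in(.07,.09): print(z,f(plane(cc,cv2.boxPoints(r),z)))
```

```text
knob top rel tcp (x',y') [[0.0043, 0.0049]] knob base [[0.0032, 0.0084]]
top0 ((360.5, 141.0), (24.0, 21.0), 90.0)
0.07 [[0.1278, -0.0869], [0.1149, -0.144], [0.0487, -0.1285], [0.0615, -0.0717]]
0.09 [[0.1224, -0.0843], [0.1097, -0.1403], [0.0448, -0.1252], [0.0573, -0.0695]]
w3 ((499.9339904785156, 193.98114013671875), (62.224327087402344, 58.24087142944336), 15.945395469665527)
0.07 [[0.0584, -0.1328], [0.0665, -0.071], [0.1366, -0.0888], [0.1324, -0.154]]
0.09 [[0.0479, -0.1255], [0.0554, -0.0678], [0.1208, -0.0845], [0.1169, -0.1453]]
```

The box lies at least 68 mm away in y', so the descent is clear.

Request:
carry_out(steps=[0.008,0.012,0,0,0,0,0.55,0,0,-0.05,0,0,0,0.55,0,0,-0.05,0,0,0,0.55,0,0,-0.01,0,0,0,0.55,0,0,0,0,0,0,0,0,0,0,0,0,0,0,0,0,0,0,0,0,0,0,0,0,0,0,0,0,0,0,0,0,0,0,0])

```text
clock: 7.52
tcp_pos: [0.5724, 0.1624, 0.1005]
orientation: [-0.0, 0.623, 0.782, -0.0]
wrist_force: [-10.4, -2.4, 8.4]
gripper_width: 0.215
grip_force: 58.3
```

Knob gripped. Now I swing along the arc about the pivot in 5° rows, first half.

Request:
carry_out(steps=[-0.006,0.022,0,0,0,0,0,-0.008,0.0215,0,0,0,0,0,-0.01,0.0205,0,0,0,0,0,-0.0115,0.0195,0,0,0,0,0,-0.0135,0.0185,0,0,0,0,0,-0.015,0.0175,0,0,0,0,0,-0.0165,0.016,0,0,0,0,0,-0.0175,0.0145,0,0,0,0,0,-0.019,0.013,0,0,0,0,0,0,0,0,0,0,0,0,0,0,0,0,0,0,0])

```text
clock: 8.43
tcp_pos: [0.5263, 0.2268, 0.1006]
orientation: [0.0, 0.623, 0.782, -0.0]
wrist_force: [-2.1, -9.4, 2.5]
gripper_width: 0.209
grip_force: 58.5
```

Request:
carry_out(steps=[-0.02,0.0115,0,0,0,0,0,-0.021,0.0095,0,0,0,0,0,-0.0215,0.0075,0,0,0,0,0,-0.022,0.0055,0,0,0,0,0,-0.0225,0.004,0,0,0,0,0,-0.023,0.002,0,0,0,0,0,-0.023,0,0,0,0,0,0,-0.023,-0.002,0,0,0,0,0,-0.0225,-0.004,0,0,0,0,0,0,0,0,0,0,0,0,0,0,0,0,0,0,0])

```text
clock: 9.35
tcp_pos: [0.4476, 0.2408, 0.1007]
orientation: [0.001, 0.623, 0.782, 0.001]
wrist_force: [2.4, -6.5, 1.5]
gripper_width: 0.213
grip_force: 59.1
```

```bash
python3 w.py w5
python3 - <<'E'
from h import *
im=bot.camera('top'); save('top5',cv2.resize(im[150:260,220:440],None,fx=3.5,fy=3.5,interpolation=cv2.INTER_CUBIC))
a=cv2.resize(np.load('w5.npy'),(560,350)); t=cv2.resize(bot.camera('scene')[160:285,230:400],(340,250)); b=cv2.resize(im[160:260,240:420],(450,250))
o=np.zeros((600,800,3),np.uint8); o[:350,:560]=a; o[350:,:340]=t; o[350:,340:790]=b; save('f5',o)
print(bot.state()['tcp_pos'],bot.state()['wrist_force'])
E
```

```text
9.35 [0.44759538 0.2407563  0.10068113] tool y yaw 12.908420748534645 [ 2.1e-03  6.0e-04 -1.0e+00] 0.009
[0.4478279  0.2408406  0.10064277] [ 1.82255349 -6.15254776  3.91129826]
```

View pics/f5.png

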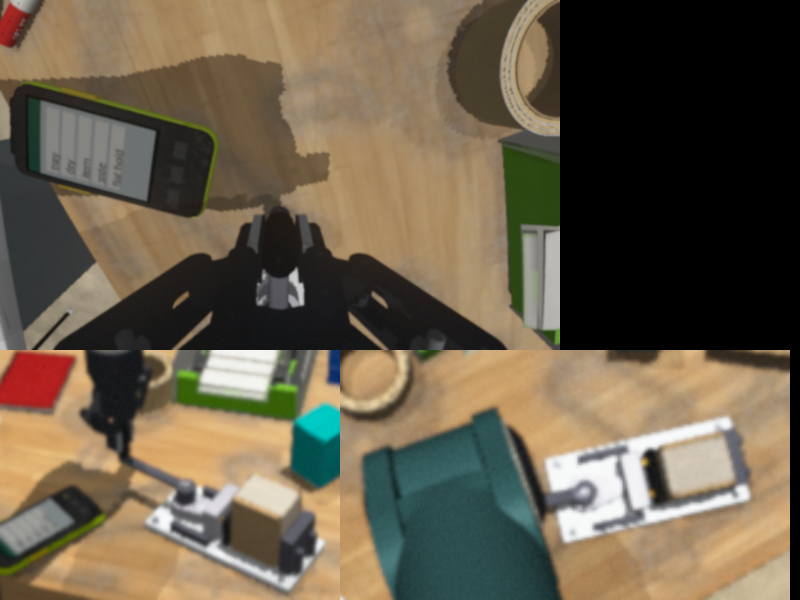

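The picture shows the lever pointing straight back, about 89° by the tool position, with the knob held. The carton is upright and square, pressed against the fence. Handing in.

```bash
python3 -c "
from workcell import bot
print(bot.sign_off())"
```

```text
the job is handed in; nothing more can be done
None
```

The carton stands square in the clamp, pressed against the fence, with the lever held at about 89° by its knob. I handed the job in at about 9.5 s; the sign-off returned no verdict.

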